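Reload the fingerprint-powder containers onto the sprung tray in reverse order

TASK

Move the four powder containers one by one from the aluminium bench rack to the spring-loaded steel tray, in reverse order: the container at the left end of the rack goes into the tray's right-end pocket, the next one into the pocket beside it, and so on along the row. Set each down gently, upright on the floor of its pocket and in the middle of it (the tray sinks a little under each one); do not tip any over, and leave the torch, stamp and brush where they are.

Things in the scene. Friction and masses are not known exactly. Their poses are not given: they have to be found in the camera images.
- jar: squat brown-glass screw jar with a black lid, round, 52 mm diameter, 64 mm high, straight sides, about 130 g; the widest container. Origin: centre of its underside, z up.
- pot: low white pot with a flat aluminium lid, round, 48 mm diameter, 42 mm high, straight sides, about 90 g; the lowest container. Origin: centre of its underside, z up.
- bottle: narrow aluminium bottle with a black cap, 84 mm high, the tallest: straight round body 38 mm diameter up to 60 mm, shoulder, then a cap 24 mm in diameter, about 120 g. Origin: centre of its underside, z up.
- tin: square steel tin, 44 x 44 mm, 58 mm high, about 110 g; its sides stand within 0.1 rad of the rack's x and y at the start. Origin: centre of its underside, z up.
- rack: fixed raised aluminium rack, 76 mm (x) by 300 mm (y), deck 40 mm above the desk; four places along y at y = -108, -36, +36, +108 mm; lips and thin dividers up to 8 mm above the deck. Origin: centre of the deck's top, z up; axes within 0.15 rad of the desk's. It stands on the near or the far side of the tray, roughly parallel to it.
- tray: dark steel tray, 76 mm (x) by 296 mm (y), on a sprung lift (grey housing 90 x 310 mm, 34 mm high). Four 68 mm square pockets along y, centres at y = -108, -36, +36, +108 mm, ribs 6 mm high round them. Origin: centre of the pocket floor, z up; y points as the rack's y within 0.3 rad. Floor 72 mm above the desk when empty; sinks level about 4.5 mm per 100 g (220 N/m, at most 28 mm), springs back.
- pad_jar: black rubber pad 60 x 60 mm, 4 mm thick, fixed on the rack's deck, on which the jar stands at the start (it marks that starting place). The four pads look alike. Origin: centre of its underside, on the deck, within 1 mm of the place's centre; the jar starts within 3 mm of it along each axis.
- pad_pot: black rubber pad 60 x 60 mm, 4 mm thick, fixed on the rack's deck, on which the pot stands at the start (it marks that starting place). The four pads look alike. Origin: centre of its underside, on the deck, within 1 mm of the place's centre; the pot starts within 3 mm of it along each axis.
- pad_bottle: black rubber pad 60 x 60 mm, 4 mm thick, fixed on the rack's deck, on which the bottle stands at the start (it marks that starting place). The four pads look alike. Origin: centre of its underside, on the deck, within 1 mm of the place's centre; the bottle starts within 3 mm of it along each axis.
- pad_tin: black rubber pad 60 x 60 mm, 4 mm thick, fixed on the rack's deck, on which the tin stands at the start (it marks that starting place). The four pads look alike. Origin: centre of its underside, on the deck, within 1 mm of the place's centre; the tin starts within 3 mm of it along each axis.
- torch: bystander: black torch standing on its head, 49 mm diameter, 150 mm high. Origin: centre of its underside.
- stamp: bystander: red and black office stamp, 45 x 60 mm, 57 mm high. Origin: centre of its underside.
- brush: bystander: brush lying flat on the desk, outside the racks. Origin: centre of its underside.
Mind the look-alikes: they are no part of the job. What is shaped like the jar but yellow is not meant.

How it is judged (in metres and radians):
At the end, for the whole second after the job is handed in: Every container stands in the tray pocket that mirrors its starting place in the rack (rack place y to tray pocket -y), within 15 mm of the pocket's centre along x and y, its underside within 4 mm of the pocket floor, tilted less than 0.08 rad; containers and tray at rest (under 20 mm/s) (((y of pad_jar in the frame of rack between -0.128 and -0.088 m and y of jar in the frame of tray between 0.093 and 0.123 m) or (y of pad_jar in the frame of rack between -0.056 and -0.016 m and y of jar in the frame of tray between 0.021 and 0.051 m) or (y of pad_jar in the frame of rack between 0.016 and 0.056 m and y of jar in the frame of tray between -0.051 and -0.021 m) or (y of pad_jar in the frame of rack between 0.088 and 0.128 m and y of jar in the frame of tray between -0.123 and -0.093 m)) and x of jar in the frame of tray between -0.015 and 0.015 m and z of jar in the frame of tray between -0.004 and 0.004 m and angle between each of jar, pot, bottle, tin's own z axis and vertical below 0.08 rad and linear speed of each of jar, pot, bottle, tin, tray below 0.02 m/s and ((y of pad_pot in the frame of rack between -0.128 and -0.088 m and y of pot in the frame of tray between 0.093 and 0.123 m) or (y of pad_pot in the frame of rack between -0.056 and -0.016 m and y of pot in the frame of tray between 0.021 and 0.051 m) or (y of pad_pot in the frame of rack between 0.016 and 0.056 m and y of pot in the frame of tray between -0.051 and -0.021 m) or (y of pad_pot in the frame of rack between 0.088 and 0.128 m and y of pot in the frame of tray between -0.123 and -0.093 m)) and x of pot in the frame of tray between -0.015 and 0.015 m and z of pot in the frame of tray between -0.004 and 0.004 m and ((y of pad_bottle in the frame of rack between -0.128 and -0.088 m and y of bottle in the frame of tray between 0.093 and 0.123 m) or (y of pad_bottle in the frame of rack between -0.056 and -0.016 m and y of bottle in the frame of tray between 0.021 and 0.051 m) or (y of pad_bottle in the frame of rack between 0.016 and 0.056 m and y of bottle in the frame of tray between -0.051 and -0.021 m) or (y of pad_bottle in the frame of rack between 0.088 and 0.128 m and y of bottle in the frame of tray between -0.123 and -0.093 m)) and x of bottle in the frame of tray between -0.015 and 0.015 m and z of bottle in the frame of tray between -0.004 and 0.004 m and ((y of pad_tin in the frame of rack between -0.128 and -0.088 m and y of tin in the frame of tray between 0.093 and 0.123 m) or (y of pad_tin in the frame of rack between -0.056 and -0.016 m and y of tin in the frame of tray between 0.021 and 0.051 m) or (y of pad_tin in the frame of rack between 0.016 and 0.056 m and y of tin in the frame of tray between -0.051 and -0.021 m) or (y of pad_tin in the frame of rack between 0.088 and 0.128 m and y of tin in the frame of tray between -0.123 and -0.093 m)) and x of tin in the frame of tray between -0.015 and 0.015 m and z of tin in the frame of tray between -0.004 and 0.004 m); the robot touches nothing.
It fails at once if a container is tipped by more than 0.6 rad (angle between any of jar, pot, bottle, tin's own z axis and vertical above 0.6 rad).
It fails at once if the tray is struck or let go so roughly that it moves faster than 0.25 m/s (linear speed of tray above 0.25 m/s).
It fails at once if the torch, stamp or brush is moved by more than 30 mm (distance of any of torch, stamp, brush from where it was at the start of the episode above 0.03 m).
It also fails if it takes over 115 s, if anything falls off the work surface, if the arm or the gripper's body presses on something with over 40 N, if the wrist force passes 120 N, or if a joint passes its speed limit or range.

ROBOT

A 6-joint arm with a two-finger parallel gripper is mounted at the origin on the work surface. World frame = base frame: x ahead of the robot, y to its left, z up, the work surface at z = 0. Lengths are in mm, angles in rad, forces in N, time in s.
With the tool pointing down it reaches from about 350 to 875 mm from the base axis. Payload 4.2 kg.
Tool frame: the origin (TCP) lies between the finger pads; the fingertips stand 25 mm ahead of it and the grasp point (between the pads) lies 6 mm ahead of it; z points along the fingers, y is the line along which they close (so a half turn about z gives the same grasp; the last joint's range is limited). The gripper opens to 85 mm and grips with 20 to 120 N. Pads are 22 mm wide; open, the fingers measure 114 mm over their backs; the gripper's body (76 mm by 85 mm) begins 54 mm behind the grasp point. The pads swing forward as they close: fully open they stand 13 mm farther back than shut.
Start: joints at [1.378, 0.385, 0.008, 0, -1.194, -0.259], TCP at [272.832, 562.283, 256.312] pointing down, gripper open.
Joint ranges: [-3.14, 3.14], [-1.21, 2.06], [-1.07, 1.41], [-3.16, 2.05], [-2.99, -0.16], [-3.1, 3.1]. Speed limits (rad/s): [2.79, 2.79, 3.14, 3.14, 3.14, 3.14].

INTERFACE

Orientations are given as a unit quaternion [x, y, z, w].
In Python, from bench import arm gives the robot as it stands.
- The arm moves only by the shell command python3 -m pendant 'ROWS'. ROWS is JSON, a list of rows, each a list of 7 numbers: the shift along the tool's x, y, z in m, then the turn, a rotation vector about the tool's x, y, z in degrees, then the finger opening in m, from 0 to 0.0854. In form: [[x, y, z, wx, wy, wz, fingers], ...]. A call has 1 to 12 rows; each row shifts and turns the commanded pose from where the row before left it, along the tool's axes as they then stand; what a row does not reach is not made up. A row lasts 1/10 s, in which the tool goes at most 50 mm and 8.59 degrees, less where a joint would pass 70% of its speed; a pose out of reach is approached as far as the arm can. A call is refused whole if a number of a shift passes 0.05 or a number of a turn 8.59, either way. A call with a gripper value outside its range is refused whole. The fingers move at their own pace and stop on an object; the grip force is fixed at half the most. Time passes only in rows, so rows that do not move let the fingers close. It gives the time, the measured TCP pose, the force, the opening and the grip force at its end, in the units of the state.
- arm.read_state(): the state, without advancing time (a new reading comes with each control period).
- arm.get_image(name): name is "scene" or "top" or "wrist"; returns a dict with "image" (384x512x3 uint8, red, green, blue), "fx", "fy", "cx", "cy" (pixels), "xyz" and "rotation" of the camera in the world. Camera axes: x right, y down, z forward; pixel columns grow to the right and rows downward; lengths in mm; the calibration is good to about 2 mm. A picture is of the moment at which its call begins. There is no depth.
- arm.job_done(): hands the job in; it is judged then, once.
The state is a dict: "clock": time; "joints": joint angles; "joint_vel": joint speeds; "joint_efforts": joint torques, N m; "position": TCP position; "ee_rot": TCP orientation; "contact_force": force on the tool from outside, world axes, zero at the start; "wrist_torque": the same for the moment, N m; "gripper_width": finger opening in mm; "grasp_force": force on a finger pad.
Only numpy, scipy, OpenCV 4.12 (cv2) and the standard library are available. Lean on these libraries where they do the work, as an engineer would, in place of code of your own. Each camera call takes 0.05 s, during which the arm holds its last target. There are 200 camera calls.

## Working session

There is one attempt and no reset: what is moved stays moved. The work goes in short steps, Python scripts to look and compute and a shell command to move; the robot and the scene stay as the last step left them, time stands still between calls to the robot, and variables do not carry over. Pictures are saved under pics/ and viewed, at most 14 in all, crops included, and the job is handed in when it is done.

```bash
mkdir -p pics; ls; cat > h.py <<'E'
import numpy as np, cv2
from bench import arm
def save(name,fn):
    d=arm.get_image(name); cv2.imwrite('pics/'+fn+'.png',d['image'][:,:,::-1]); 
    np.savez('pics/'+fn+'.npz',**{k:np.array(v) for k,v in d.items()}); return d
def load(fn): return np.load('pics/'+fn+'.npz')
def ray(d,uv,z):
    R=np.array(d['rotation']); 
    if R.shape!=(3,3):
        from scipy.spatial.transform import Rotation as Ro; R=Ro.from_quat(R).as_matrix()
    uv=np.atleast_2d(uv); v=np.c_[(uv[:,0]-d['cx'])/d['fx'],(uv[:,1]-d['cy'])/d['fy'],np.ones(len(uv))]@R.T
    o=np.array(d['xyz']); return o+v*((z-o[2])/v[:,2])[:,None]
def proj(d,p):
    R=np.array(d['rotation'])
    if R.shape!=(3,3):
        from scipy.spatial.transform import Rotation as Ro; R=Ro.from_quat(R).as_matrix()
    q=(np.atleast_2d(p)-np.array(d['xyz']))@R; return np.c_[q[:,0]/q[:,2]*d['fx']+d['cx'],q[:,1]/q[:,2]*d['fy']+d['cy']]
E
python3 - <<'E'
from h import *
for n in ['top','scene']:
    d=save(n,n+'0'); print(n,d['fx'],d['cx'],d['cy'],d['xyz'],np.array(d['rotation']).round(3).tolist())
print(arm.read_state())
E
```

```text
pics
top 350.1075789557806 253.25817160018278 191.10084968424576 [ 387.36354888   30.67590629 1051.74913396] [-0.703, 0.706, -0.063, 0.055]
scene 412.3431794810764 252.82241559296986 189.8346906712282 [1161.80762742 -102.04145307  923.11776444] [0.738, 0.601, -0.194, -0.238]
{'clock': 0.1, 'joints': array([ 1.37760959e+00,  3.85476444e-01,  6.72775851e-03, -4.06428994e-04,
       -1.19401203e+00, -2.58604933e-01]), 'joint_vel': array([-1.93402815e-03, -2.87287871e-03,  4.01044181e-03, -9.47520189e-05,
       -1.41978430e-03,  6.82839603e-05]), 'joint_efforts': array([-5.36385528e-05, -3.93317592e+01,  1.88931048e+01,  4.19789582e+00,
       -2.56429703e-03,  5.43966280e-06]), 'position': array([272.63835792, 561.85820134, 255.32351899]), 'ee_rot': array([ 9.74576571e-01, -2.24052464e-01, -1.56664039e-04,  9.87844963e-04]), 'contact_force': array([ 0.61399774, -0.66200066, -0.15583915]), 'wrist_torque': array([ 0.00609272, -0.01420673,  0.010513  ]), 'grasp_force': 0.0, 'gripper_width': 85.79515078686266}
```

View pics/top0.png

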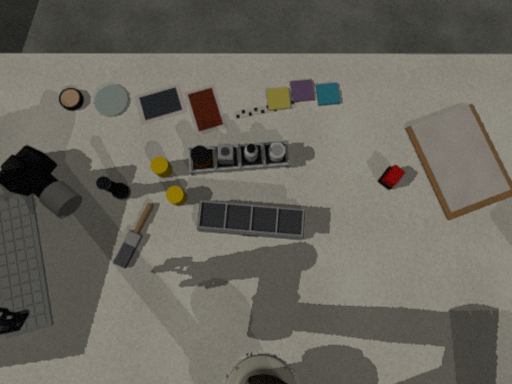

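View pics/scene0.png

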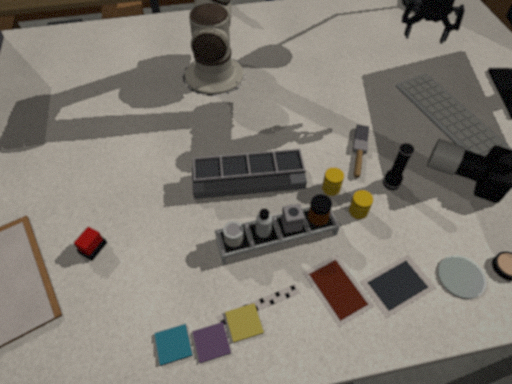

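The top view shows the rack on the far side, with jar (202,157), tin (227,155), bottle (252,153) and pot (277,153). The tray is at (251,220). Two yellow look-alikes stand at (160,167) and (175,195), the torch at (112,187), the stamp at (391,177) and the brush at (130,240). The jar that is meant is the brown one with the black lid, at the rack's left end. I'll confirm that in one enlarged crop.

```bash
python3 - <<'E'
import cv2,numpy as np
im=cv2.imread('pics/top0.png')[130:250,140:315]
im=np.clip(im.astype(float)*1.6,0,255).astype('uint8')
cv2.imwrite('pics/crop1.png',cv2.resize(im,None,fx=4.5,fy=4.5,interpolation=cv2.INTER_CUBIC))
E
```

```text
(no output)
```

View pics/crop1.png

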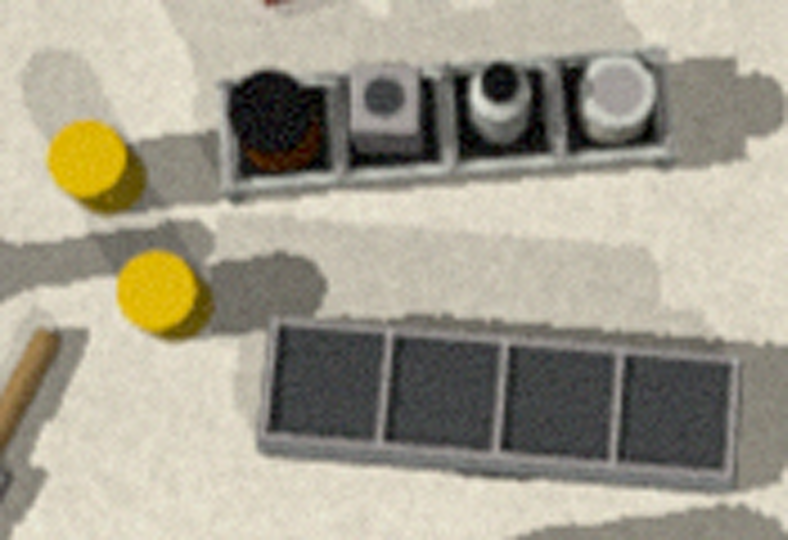

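The crop confirms it: the brown jar with the black lid at crop (273,112) is the one meant, at the rack's left end, and the yellow ones stand on the desk. Next I measure.

```bash
python3 - <<'E'
from h import *
d=load('top0'); c=lambda u,v:((u+.5)/4.5-.5+140,(v+.5)/4.5-.5+130)
for n,u,v,z in [('jar',273,112,108),('tin',385,105,102),('bottle',500,82,128),('pot',617,88,86),('yel1',88,158,64),('yel2',158,290,64)]:
    print(n,ray(d,c(u,v),z)[0].round(1))
# pockets
g=cv2.cvtColor(d['image'],cv2.COLOR_RGB2GRAY); b=cv2.GaussianBlur(g,(3,3),0)
m=np.zeros_like(g); m[198:240,194:308]=(b[198:240,194:308]<62)*255
n,l,s,ce=cv2.connectedComponentsWithStats(m)
for i in range(1,n):
    if s[i,4]>100:
        p=np.argwhere(l==i)[:,::-1]; r=cv2.minAreaRect(p.astype(np.float32)); print(s[i],ce[i].round(1),[np.round(x,1) for x in r],ray(d,r[0],73)[0].round(1), ray(d,ce[i],73)[0].round(1))
for n,u,v,z in [('rTL',222,84,48),('rTR',663,50,48),('rBR',668,152,48),('rBL',230,190,48)]: print(n,ray(d,c(u,v),z)[0].round(1))
for n,u,v in [('torch',112,187),('brush',130,240)]: print(n,ray(d,(u,v),80 if n=='torch' else 10)[0].round())
E
```

```text
jar [650.6 167.  108. ]
tin [656.7  98.4 102. ]
bottle [663.7  26.8 128. ]
pot [672.3 -47.6  86. ]
yel1 [632.5 291.3  64. ]
yel2 [546.6 243.6  64. ]
[199 202  26  26 565] [211.9 214.7] [array([211.9, 214.7]), array([23.8, 23.8]), np.float64(5.7)] [486.2 135.9  73. ] [486.3 135.8  73. ]
[225 205  26  25 563] [237.7 216.9] [array([237.6, 216.9]), array([23.9, 23.5]), np.float64(5.2)] [480.   63.8  73. ] [480.   63.6  73. ]
[251 207  25  25 555] [263.3 219.1] [array([263.4, 219.1]), array([23.7, 23.5]), np.float64(4.4)] [473.6  -8.3  73. ] [473.4  -8.1  73. ]
[277 209  25  25 559] [289.1 221.2] [array([289.2, 221.1]), array([23.6, 23.6]), np.float64(4.1)] [467.7 -80.3  73. ] [467.5 -80.2  73. ]
rTL [686.5 209.6  48. ]
rTR [709.5 -81.6  48. ]
rBR [640.  -83.5  48. ]
rBL [615.  202.5  48. ]
torch [564. 417.  80.]
brush [419. 382.  10.]
```

Everything is located roughly. I grip along the rack's x so the fingers stay clear of the neighbours. Turning the tool +58.4° first.

```bash
python3 -m pendant '[[0,0,0,0,0,8.34,0.0854],[0,0,0,0,0,8.34,0.0854],[0,0,0,0,0,8.34,0.0854],[0,0,0,0,0,8.34,0.0854],[0,0,0,0,0,8.34,0.0854],[0,0,0,0,0,8.34,0.0854],[0,0,0,0,0,8.34,0.0854],[0,0,0,0,0,0,0.0854]]'
python3 -m pendant '[[0.04,-0.025,0,0,0,0,0.0854],[0.04,-0.025,0,0,0,0,0.0854],[0.04,-0.025,0,0,0,0,0.0854],[0.04,-0.025,0,0,0,0,0.0854],[0.04,-0.025,0,0,0,0,0.0854],[0.04,-0.025,0,0,0,0,0.0854],[0.04,-0.025,0,0,0,0,0.0854],[0.04,-0.025,0,0,0,0,0.0854],[0.04,-0.025,0,0,0,0,0.0854],[0.04,-0.025,0,0,0,0,0.0854],[0.04,-0.025,0,0,0,0,0.0854],[0,0,0,0,0,0,0.0854]]'
cat >> h.py <<'E'
from scipy.spatial.transform import Rotation as Ro
def to(p,yaw=None,s=None):
    """tool-frame shift (mm) from measured TCP to world p, yaw of tool-y line error (deg about tool z)"""
    s=s or arm.read_state(); R=Ro.from_quat(s['ee_rot']).as_matrix()
    a=np.arctan2(R[1,1],R[0,1]); out=(R.T@(np.array(p)-s['position'])).round(1)
    e=None
    if yaw is not None: e=-np.degrees((yaw-a+np.pi/2)%np.pi-np.pi/2).round(2)
    tilt=R[:,2].round(3)
    return out,e,tilt,s['position'].round(1),round(s['clock'],1)
E
python3 - <<'E'
from h import *
print(to([655,60,255],0.10))
d=save('wrist','w1'); print(np.array(d['xyz']).round(1),Ro.from_quat(d['rotation']).as_matrix().round(2),d['fx'])
E
```

```text
clock: 0.9
position: [272.7, 562.0, 255.7]
ee_rot: [0.742, -0.671, 0.0, 0.001]
contact_force: [0.5, 0.5, 0.2]
gripper_width: 85.3
grasp_force: 0.0
clock: 2.1
position: [592.7, 147.7, 255.4]
ee_rot: [0.741, -0.672, 0.0, 0.001]
contact_force: [-0.4, -0.2, -0.1]
gripper_width: 85.5
grasp_force: 0.0
(array([ 93.3, -53.5,   0.4]), np.float64(-0.17), array([-0.001, -0.001, -1.   ]), array([592.7, 147.7, 255.4]), 2.1)
[600.7  74.6 372.3] [[-1.   -0.09 -0.03]
 [-0.1   0.95  0.28]
 [ 0.    0.28 -0.96]] 340.6075712436079
```

View pics/w1.png

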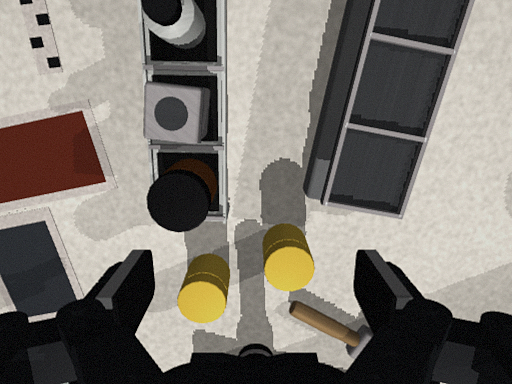

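The wrist view shows the jar lid at (179,201), tin top at (177,112), bottle top left of (170,10), tray at the right, and both yellow jars near (203,302) and (290,270).

```bash
python3 - <<'E'
from h import *
d=load('w1'); im=d['image']; hsv=cv2.cvtColor(im,cv2.COLOR_RGB2HSV); g=cv2.cvtColor(im,cv2.COLOR_RGB2GRAY)
# jar lid: black blob edge fit, Hough
c=cv2.HoughCircles(cv2.GaussianBlur(g[160:240,130:230],(3,3),0),cv2.HOUGH_GRADIENT,1,60,param1=80,param2=12,minRadius=26,maxRadius=36); print(c)
if c is not None: u,v,r=c[0,0]; print('jar',ray(d,(u+130,v+160),108).round(1))
m=np.zeros_like(g); m[75:150,135:215]=((g[75:150,135:215]>100)*255); m[145:]=0
k,l,s,ce=cv2.connectedComponentsWithStats(m); i=1+np.argmax(s[1:,4]); print(s[i],ce[i],'tin?',ray(d,(177,111),102).round(1))
# tray pockets
m=np.zeros_like(g); b=cv2.GaussianBlur(g,(3,3),0); m[:220,320:480]=(b[:220,320:480]<75)*255
k,l,s,ce=cv2.connectedComponentsWithStats(m)
for i in range(1,k):
    if s[i,4]>800: r=cv2.minAreaRect(np.argwhere(l==i)[:,::-1].astype(np.float32)); print(s[i],r,ray(d,r[0],73).round(1))
# expected projections
for n,p in dict(jar=[650.6,167,108],tin=[656.7,98.4,102],pocket0=[486.2,135.9,73],pocket1=[480,63.8,73]).items(): print(n,proj(d,p).round(1))
E
```

```text
[[[48.5 39.5 31.9]]]
jar [[653.1 164.8 108. ]]
[ 135   75   80   70 2955] [164.20913706 112.55905245] tin? [[657.9  95.  102. ]]
[ 320    0   55  203 4118] ((335.1746520996094, 97.83684539794922), (27.121105194091797, 208.83421325683594), 14.393594741821289) [[531.   73.4  73. ]]
[ 373    0   96   49 3521] ((420.43634033203125, 15.802377700805664), (87.39994049072266, 50.524070739746094), 11.88865852355957) [[473.8   4.6  73. ]]
[ 349   40  102   97 6760] ((399.60491943359375, 88.50129699707031), (81.43785095214844, 90.44691467285156), 14.743562698364258) [[478.3  60.7  73. ]]
[ 329  129   93   85 5523] ((375.0782470703125, 171.5957794189453), (80.44259643554688, 75.24866485595703), 10.954063415527344) [[484.7 133.3  73. ]]
jar [[181.5 202.4]]
tin [[178.4 115.6]]
pocket0 [[372.9 174.3]]
pocket1 [[396.8  92.2]]
```

```bash
python3 -m pendant '[[-0.006,-0.03,0,0,0,0,0.0854],[-0.006,-0.03,0,0,0,0,0.0854],[0,0,0.04,0,0,0,0.0854],[0,0,0.04,0,0,0,0.0854],[0,0,0,0,0,0,0.0854],[0,0,0,0,0,0,0.0854]]'
python3 - <<'E'
from h import *
print(to([652,166,84],0.10)); save('wrist','w2'); save('scene','s2')
a=cv2.imread('pics/w2.png'); b=cv2.imread('pics/s2.png')[130:280,180:380]; cv2.imwrite('pics/v2.png',np.hstack([cv2.resize(a,(400,300)),cv2.resize(b,(400,300),interpolation=cv2.INTER_CUBIC)]))
E
```

```text
clock: 2.75
position: [648.8, 170.6, 176.6]
ee_rot: [0.743, -0.67, 0.0, 0.001]
contact_force: [0.8, -0.4, 0.6]
gripper_width: 85.5
grasp_force: 0.0
(array([ 4.8, -2.8, 92.6]), np.float64(0.18), array([-0.   , -0.001, -1.   ]), array([648.8, 170.6, 176.6]), 2.8)
```

View pics/v2.png

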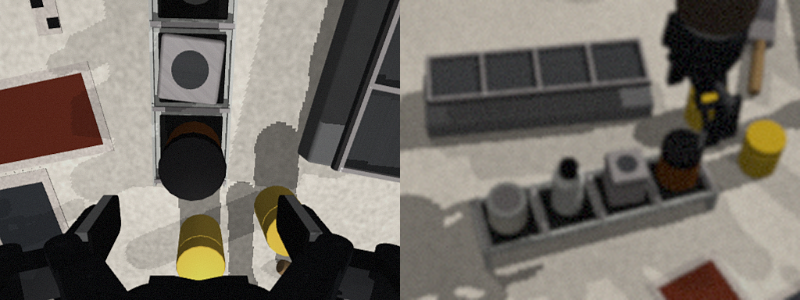

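```bash
python3 - <<'E'
from h import *
d=load('w2'); g=cv2.cvtColor(d['image'],cv2.COLOR_RGB2GRAY)
c=cv2.HoughCircles(cv2.GaussianBlur(g[160:270,190:305],(3,3),0),cv2.HOUGH_GRADIENT,1,60,param1=80,param2=12,minRadius=36,maxRadius=50); u,v,r=c[0,0]; print(u+190,v+160,r,ray(d,(u+190,v+160),108).round(1))
print('tin',ray(d,(242.5,88),102).round(1),to([652.5,165.5,84],.1))
E
```

```text
245.5 212.5 43.8 [[654.8 165.1 108. ]]
tin [[663.1  96.6 102. ]] (array([ 5.7, -1.4, 95.3]), np.float64(0.13), array([ 0.005,  0.001, -1.   ]), array([650.1, 170.9, 179.3]), 2.9)
```

```bash
python3 -m pendant '[[0.005,-0.003,0,0,0,0,0.0854],[0,0,0.04,0,0,0,0.0854],[0,0,0.03,0,0,0,0.0854],[0,0,0.014,0,0,0,0.0854],[0,0,0.01,0,0,0,0.0854],[0,0,0,0,0,0,0.0854]]'; python3 -m pendant '[[0,0,0,0,0,0,0.045],[0,0,0,0,0,0,0.045],[0,0,0,0,0,0,0.045],[0,0,0,0,0,0,0.045],[0,0,0,0,0,0,0.045],[0,0,0,0,0,0,0.045]]'
python3 -c "
from h import *
print(to([654,165.5,84],.1))"
```

```text
clock: 3.45
position: [652.6, 165.1, 82.2]
ee_rot: [0.742, -0.671, 0.0, 0.0]
contact_force: [-0.7, 0.6, 0.1]
gripper_width: 85.6
grasp_force: 0.0
clock: 4.05
position: [653.5, 165.7, 84.3]
ee_rot: [0.742, -0.671, 0.001, -0.002]
contact_force: [-1.1, 0.1, 6.6]
gripper_width: 50.6
grasp_force: 63.0
(array([ 0.3, -0.5,  0.3]), np.float64(0.04), array([ 0.003,  0.001, -1.   ]), array([653.5, 165.7,  84.3]), 4.0)
```

```bash
python3 -m pendant '[[0,0,-0.01,0,0,0,0.045],[0,0,-0.02,0,0,0,0.045],[0,0,-0.03,0,0,0,0.045],[0,0,-0.03,0,0,0,0.045],[0,0,-0.02,0,0,0,0.045],[0,0,0,0,0,5.36,0.045],[0,0,0,0,0,5.36,0.045],[0,0,0,0,0,0,0.045]]'; python3 -m pendant '[[0.02,0.0125,0,0,0,0,0.045],[0.032,0.02,0,0,0,0,0.045],[0.032,0.02,0,0,0,0,0.045],[0.032,0.02,0,0,0,0,0.045],[0.032,0.02,0,0,0,0,0.045],[0.032,0.02,0,0,0,0,0.045],[0.032,0.02,0,0,0,0,0.045],[0.03,0.018,0,0,0,0,0.045],[0.02,0.012,0,0,0,0,0.045],[0,0,0,0,0,0,0.045],[0,0,0,0,0,0,0.045]]'
python3 - <<'E'
from h import *
print(to([466.7,-81,111],-0.087)); save('scene','s3'); save('top','t3'); save('wrist','w3')
a=cv2.imread('pics/w3.png'); b=cv2.imread('pics/s3.png')[130:280,180:380]; cv2.imwrite('pics/v3.png',np.hstack([cv2.resize(a,(400,300)),cv2.resize(b,(400,300),interpolation=cv2.INTER_CUBIC)]))
E
```

```text
clock: 4.85
position: [651.8, 165.1, 192.2]
ee_rot: [-0.676, 0.737, 0.0, -0.0]
contact_force: [0.1, 0.1, -1.6]
gripper_width: 50.6
grasp_force: 62.6
clock: 5.95
position: [467.6, -82.0, 192.5]
ee_rot: [-0.676, 0.737, -0.0, 0.0]
contact_force: [0.2, 0.2, -0.8]
gripper_width: 50.4
grasp_force: 62.7
(array([-0.9,  1. , 81.5]), np.float64(0.02), array([ 0.001,  0.   , -1.   ]), array([467.6, -82. , 192.5]), 6.0)
```

View pics/v3.png

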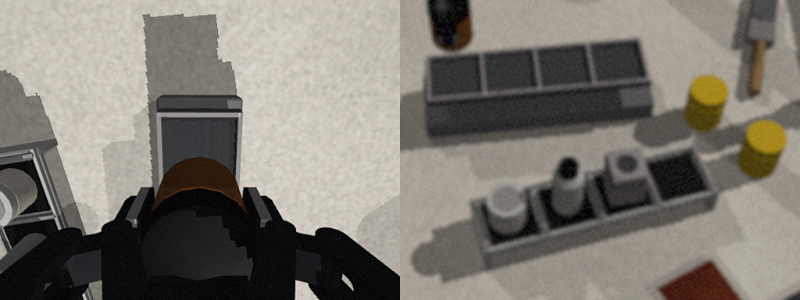

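```bash
python3 - <<'E'
from h import *
d=load('w3'); print(ray(d,[(202,142),(308,142),(255,142)],78).round(1),'expect', [463.2,-121])
E
python3 -m pendant '[[0,0,0.02,0,0,0,0.045],[0,0,0.025,0,0,0,0.045],[0,0,0.02,0,0,0,0.045],[0,0,0.01,0,0,0,0.045],[0,0,0.003,0,0,0,0.045],[0,0,0.002,0,0,0,0.045],[0,0,0.002,0,0,0,0.045],[0,0,0.002,0,0,0,0.045],[0,0,0.001,0,0,0,0.045],[0,0,0,0,0,0,0.045],[0,0,0,0,0,0,0.045]]'
python3 -c "
from h import *
print(to([466.7,-81,105.5],-.087),arm.read_state()['contact_force'].round(2))"
```

```text
[[ 500.8 -124.3   78. ]
 [ 429.1 -118.1   78. ]
 [ 464.9 -121.2   78. ]] expect [463.2, -121]
clock: 7.2
position: [468.3, -81.6, 107.7]
ee_rot: [-0.676, 0.737, -0.0, 0.001]
contact_force: [-0.3, 1.8, -0.9]
gripper_width: 50.7
grasp_force: 62.8
(array([-0.5,  1.7,  2.2]), np.float64(0.01), array([ 0.002,  0.   , -1.   ]), array([468.3, -81.6, 107.7]), 7.2) [-0.32  1.79 -0.9 ]
```

```bash
python3 -m pendant '[[0,0,0.002,0,0,0,0.045],[0,0,0,0,0,0,0.045],[0,0,0,0,0,0,0.045],[0,0,0,0,0,0,0.045]]'
python3 -m pendant '[[0,0,0,0,0,0,0.056],[0,0,0,0,0,0,0.065],[0,0,0,0,0,0,0.075],[0,0,0,0,0,0,0.0854],[0,0,0,0,0,0,0.0854],[0,0,-0.02,0,0,0,0.0854],[0,0,-0.04,0,0,0,0.0854],[0,0,-0.04,0,0,0,0.0854],[0,0,0,0,0,-5.36,0.0854],[0,0,0,0,0,-5.36,0.0854],[0,0,0,0,0,0,0.0854]]'
python3 -c "
from h import *
print(to([659,95.3,84],.1))
save('wrist','w4')"
```

```text
clock: 7.6
position: [468.1, -81.7, 105.4]
ee_rot: [-0.676, 0.737, -0.0, 0.0]
contact_force: [1.0, 0.3, -0.1]
gripper_width: 51.1
grasp_force: 62.9
clock: 8.7
position: [467.6, -81.6, 205.6]
ee_rot: [0.741, -0.671, 0.0, -0.0]
contact_force: [0.1, -0.2, -0.3]
gripper_width: 85.6
grasp_force: 0.0
(array([-157. , -208. ,  121.8]), np.float64(-0.01), array([ 0.001,  0.   , -1.   ]), array([467.6, -81.6, 205.6]), 8.7)
```

View pics/w4.png

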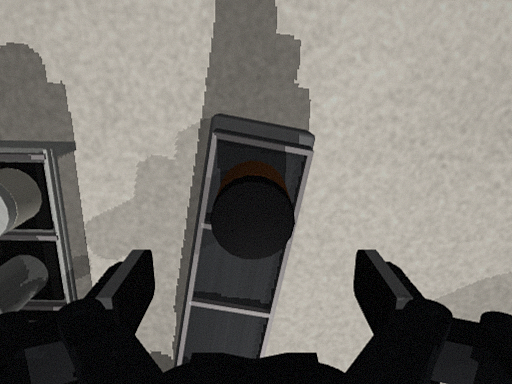

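```bash
python3 -m pendant '[[-0.0157,-0.0208,0,0,0,0,0.0854],[-0.0236,-0.0312,0,0,0,0,0.0854],[-0.0236,-0.0312,0,0,0,0,0.0854],[-0.0236,-0.0312,0,0,0,0,0.0854],[-0.0236,-0.0312,0,0,0,0,0.0854],[-0.0236,-0.0312,0,0,0,0,0.0854],[-0.0233,-0.0312,0,0,0,0,0.0854],[0,0,0.03,0,0,0,0.0854],[0,0,0,0,0,0,0.0854],[0,0,0,0,0,0,0.0854]]'
python3 - <<'E'
from h import *
print('jar',ray(load('w4'),(253,217),130).round(1)); print(to([659,95.3,82],.1))
d=save('wrist','w5'); a=cv2.imread('pics/w5.png'); cv2.imwrite('pics/v5.png',cv2.resize(a[60:384],None,fx=1.5,fy=1.5,interpolation=cv2.INTER_CUBIC))
E
```

```text
clock: 9.75
position: [658.4, 94.8, 174.3]
ee_rot: [0.741, -0.671, -0.001, 0.002]
contact_force: [-0.4, 0.1, -0.3]
gripper_width: 85.4
grasp_force: 0.0
jar [[468.8 -82.1 130. ]]
(array([-0.5, -1. , 92.3]), np.float64(-0.05), array([-0.003, -0.002, -1.   ]), array([658.4,  94.8, 174.3]), 9.8)
```

View pics/v5.png

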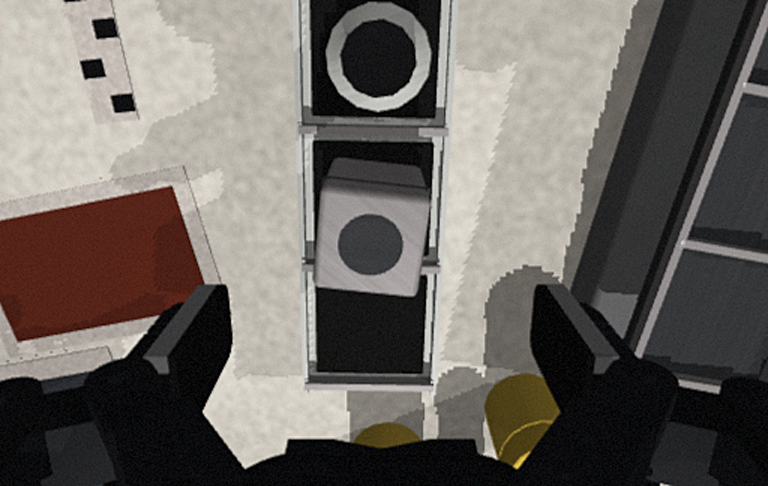

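```bash
python3 - <<'E'
from h import *
d=load('w5'); g=cv2.cvtColor(d['image'],cv2.COLOR_RGB2GRAY); print('tin',ray(d,(247.3,222.7),102).round(1),'bottle cap',ray(d,(252.7,97),128).round(1))
m=np.zeros_like(g); m[183:262,205:290]=(g[183:262,205:290]>95)*255; m=cv2.morphologyEx(m,cv2.MORPH_OPEN,np.ones((9,9)))
cs=max(cv2.findContours(m,0,2)[0],key=cv2.contourArea); print(cv2.minAreaRect(cs))
E
```

```text
tin [[662.5  96.9 102. ]] bottle cap [[666.4  24.4 128. ]]
((246.92572021484375, 221.7425537109375), (72.23970031738281, 65.37394714355469), 5.710593223571777)
```

```bash
python3 -m pendant '[[-0.0015,-0.003,0,0,0,5.7,0.0854],[0,0,0.03,0,0,0,0.0854],[0,0,0.03,0,0,0,0.0854],[0,0,0.02,0,0,0,0.0854],[0,0,0.012,0,0,0,0.0854],[0,0,0,0,0,0,0.0854],[0,0,0,0,0,0,0.04],[0,0,0,0,0,0,0.038],[0,0,0,0,0,0,0.038],[0,0,0,0,0,0,0.038],[0,0,0,0,0,0,0.038],[0,0,0,0,0,0,0.038]]'
python3 -m pendant '[[0,0,0,0,0,0,0.038]]'
```

```text
clock: 11.0
position: [662.8, 97.4, 85.0]
ee_rot: [0.708, -0.707, 0.001, -0.001]
contact_force: [-0.1, 0.0, 6.2]
gripper_width: 43.7
grasp_force: 61.8
clock: 11.1
position: [662.8, 97.4, 85.0]
ee_rot: [0.708, -0.707, 0.001, -0.001]
contact_force: [0.8, 0.3, 5.5]
gripper_width: 43.3
grasp_force: 61.8
```

```bash
python3 -m pendant '[[0,0,-0.01,0,0,0,0.038],[0,0,-0.02,0,0,0,0.038],[0,0,-0.03,0,0,0,0.038],[0,0,-0.03,0,0,0,0.038],[0,0,-0.02,0,0,0,0.038],[0,0,0,0,0,5.0,0.038],[0,0,0,0,0,0,0.038]]'; python3 -m pendant '[[0.012,0.018,0,0,0,0,0.038],[0.022,0.032,0,0,0,0,0.038],[0.022,0.032,0,0,0,0,0.038],[0.022,0.032,0,0,0,0,0.038],[0.022,0.032,0,0,0,0,0.038],[0.015,0.022,0,0,0,0,0.038],[0.0077,0.0108,0,0,0,0,0.038],[0,0,0,0,0,0,0.038],[0,0,0,0,0,0,0.038]]'
python3 -c "
from h import *
print(to([474,-9.3,107],-.087))"
```

```text
clock: 11.8
position: [661.6, 97.1, 194.0]
ee_rot: [-0.676, 0.737, 0.0, 0.0]
contact_force: [0.9, 0.1, -0.9]
gripper_width: 43.8
grasp_force: 61.3
clock: 12.7
position: [474.0, -9.3, 193.4]
ee_rot: [-0.676, 0.737, -0.0, 0.0]
contact_force: [0.3, -0.3, -1.1]
gripper_width: 43.7
grasp_force: 61.3
(array([-0. ,  0.1, 86.4]), np.float64(0.07), array([ 0.001,  0.   , -1.   ]), array([474. ,  -9.3, 193.4]), 12.7)
```

```bash
python3 -m pendant '[[0,0,0.02,0,0,0,0.038],[0,0,0.03,0,0,0,0.038],[0,0,0.02,0,0,0,0.038],[0,0,0.012,0,0,0,0.038],[0,0,0.002,0,0,0,0.038],[0,0,0.002,0,0,0,0.038],[0,0,0.002,0,0,0,0.038],[0,0,0.002,0,0,0,0.038],[0,0,0.001,0,0,0,0.038],[0,0,0,0,0,0,0.038],[0,0,0,0,0,0,0.038]]'
python3 -m pendant '[[0,0,0,0,0,0,0.038]]'
```

```text
clock: 13.8
position: [473.5, -9.5, 102.7]
ee_rot: [-0.676, 0.737, -0.0, 0.001]
contact_force: [0.8, 0.2, 0.4]
gripper_width: 43.4
grasp_force: 61.4
clock: 13.9
position: [473.4, -9.6, 102.6]
ee_rot: [-0.676, 0.737, -0.0, 0.0]
contact_force: [0.7, 0.3, 0.3]
gripper_width: 43.3
grasp_force: 61.4
```

```bash
python3 -m pendant '[[0,0,0,0,0,0,0.05],[0,0,0,0,0,0,0.06],[0,0,0,0,0,0,0.07],[0,0,0,0,0,0,0.0854],[0,0,0,0,0,0,0.0854],[0,0,-0.02,0,0,0,0.0854],[0,0,-0.045,0,0,0,0.0854],[0,0,-0.045,0,0,0,0.0854],[0,0,0,0,0,-5.36,0.0854],[0,0,0,0,0,-5.36,0.0854],[0,0,0,0,0,0,0.0854]]'
python3 -m pendant '[[-0.002,-0.025,0,0,0,0,0.0854],[-0.003,-0.04,0,0,0,0,0.0854],[-0.003,-0.04,0,0,0,0,0.0854],[-0.003,-0.04,0,0,0,0,0.0854],[-0.002,-0.03,0,0,0,0,0.0854],[-0.002,-0.0195,0,0,0,0,0.0854],[0,0,0.02,0,0,0,0.0854],[0,0,0,0,0,0,0.0854],[0,0,0,0,0,0,0.0854]]'
python3 - <<'E'
from h import *
print(to([665.5,25,90],.1))
save('wrist','w6'); save('top','t6'); a=cv2.imread('pics/w6.png'); b=cv2.imread('pics/t6.png')[190:250,190:310]; cv2.imwrite('pics/v6.png',np.vstack([a,cv2.resize(b[:40],(512,171),interpolation=cv2.INTER_CUBIC)]))
E
```

```text
clock: 15.0
position: [473.0, -9.6, 212.6]
ee_rot: [0.742, -0.671, 0.0, -0.0]
contact_force: [-0.1, -0.1, 0.6]
gripper_width: 85.3
grasp_force: 0.0
clock: 15.9
position: [664.6, 24.5, 191.5]
ee_rot: [0.741, -0.671, -0.001, 0.001]
contact_force: [0.3, -0.9, 0.8]
gripper_width: 85.3
grasp_force: 0.0
(array([ -0.4,  -1.2, 101.5]), np.float64(-0.03), array([-0.002, -0.001, -1.   ]), array([664.6,  24.5, 191.5]), 15.9)
```

View pics/v6.png

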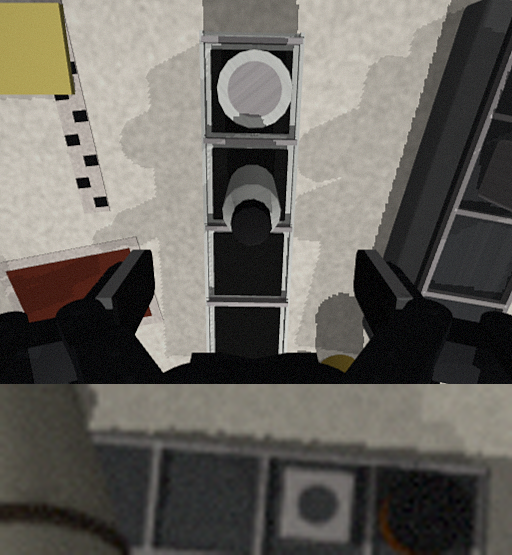

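The tin and the jar stand in the two right-hand pockets (top crop, bottom). The bottle's cap is at (251,225) and the pot's lid at (254,89).

```bash
python3 - <<'E'
from h import *
d=load('w6'); print('cap',ray(d,(251,225),128).round(1),'pot',ray(d,(254.5,89),86).round(1))
E
```

```text
cap [[666.8  24.4 128. ]] pot [[671.9 -49.8  86. ]]
```

```bash
python3 -m pendant '[[0,-0.002,0.02,0,0,0,0.0854],[0,0,0.035,0,0,0,0.0854],[0,0,0.03,0,0,0,0.0854],[0,0,0.016,0,0,0,0.0854],[0,0,0,0,0,0,0.0854],[0,0,0,0,0,0,0.045],[0,0,0,0,0,0,0.032],[0,0,0,0,0,0,0.032],[0,0,0,0,0,0,0.032],[0,0,0,0,0,0,0.032],[0,0,0,0,0,0,0.032],[0,0,0,0,0,0,0.032]]'
python3 -m pendant '[[0,0,0,0,0,0,0.032]]'
```

```text
clock: 17.2
position: [668.1, 25.2, 93.2]
ee_rot: [0.742, -0.671, 0.001, -0.001]
contact_force: [-1.3, 0.1, 6.1]
gripper_width: 36.6
grasp_force: 60.6
clock: 17.3
position: [668.0, 25.1, 93.2]
ee_rot: [0.742, -0.671, 0.001, -0.001]
contact_force: [-0.2, -0.2, 6.0]
gripper_width: 36.7
grasp_force: 60.6
```

```bash
python3 -m pendant '[[0,0,-0.01,0,0,0,0.032],[0,0,-0.02,0,0,0,0.032],[0,0,-0.03,0,0,0,0.032],[0,0,-0.03,0,0,0,0.032],[0,0,-0.02,0,0,0,0.032],[0,0,0,0,0,5.36,0.032],[0,0,0,0,0,5.36,0.032],[0,0,0,0,0,0,0.032]]'; python3 -m pendant '[[-0.002,0.0192,0,0,0,0,0.032],[-0.004,0.035,0,0,0,0,0.032],[-0.004,0.035,0,0,0,0,0.032],[-0.004,0.035,0,0,0,0,0.032],[-0.004,0.035,0,0,0,0,0.032],[-0.002,0.02,0,0,0,0,0.032],[-0.0013,0.01,0,0,0,0,0.032],[0,0,0,0,0,0,0.032],[0,0,0,0,0,0,0.032]]'
python3 -c "
from h import *
print(to([480,62.3,110.4],-.087))"
```

```text
clock: 18.1
position: [666.7, 25.0, 201.2]
ee_rot: [-0.676, 0.737, 0.0, -0.0]
contact_force: [0.5, 0.1, -2.2]
gripper_width: 36.4
grasp_force: 60.0
clock: 19.0
position: [481.4, 62.8, 201.6]
ee_rot: [-0.676, 0.737, -0.0, 0.0]
contact_force: [0.3, -0.1, -1.5]
gripper_width: 36.7
grasp_force: 60.4
(array([ 0.6,  1.5, 91.2]), np.float64(0.07), array([ 0.001,  0.   , -1.   ]), array([481.4,  62.8, 201.6]), 19.0)
```

```bash
python3 -m pendant '[[0,0.001,0.02,0,0,0,0.032],[0,0,0.035,0,0,0,0.032],[0,0,0.022,0,0,0,0.032],[0,0,0.011,0,0,0,0.032],[0,0,0.002,0,0,0,0.032],[0,0,0.002,0,0,0,0.032],[0,0,0.002,0,0,0,0.032],[0,0,0.002,0,0,0,0.032],[0,0,0.001,0,0,0,0.032],[0,0,0,0,0,0,0.032],[0,0,0,0,0,0,0.032]]'
python3 -m pendant '[[0,0,0,0,0,0,0.032]]'
```

```text
clock: 20.1
position: [479.9, 62.9, 104.8]
ee_rot: [-0.676, 0.737, -0.0, 0.001]
contact_force: [-0.5, 1.3, -0.9]
gripper_width: 36.0
grasp_force: 60.4
clock: 20.2
position: [479.8, 62.8, 104.6]
ee_rot: [-0.676, 0.737, -0.0, 0.0]
contact_force: [0.4, 0.6, 0.5]
gripper_width: 36.5
grasp_force: 60.4
```

```bash
python3 -m pendant '[[0,0,0,0,0,0,0.044],[0,0,0,0,0,0,0.055],[0,0,0,0,0,0,0.07],[0,0,0,0,0,0,0.0854],[0,0,0,0,0,0,0.0854],[0,0,-0.02,0,0,0,0.0854],[0,0,-0.045,0,0,0,0.0854],[0,0,-0.045,0,0,0,0.0854],[0,0,0,0,0,-5.36,0.0854],[0,0,0,0,0,-5.36,0.0854],[0,0,0,0,0,0,0.0854]]'
python3 -m pendant '[[0.012,-0.017,0,0,0,0,0.0854],[0.023,-0.032,0,0,0,0,0.0854],[0.023,-0.032,0,0,0,0,0.0854],[0.023,-0.032,0,0,0,0,0.0854],[0.023,-0.032,0,0,0,0,0.0854],[0.016,-0.022,0,0,0,0,0.0854],[0.0104,-0.0134,0,0,0,0,0.0854],[0,0,0.05,0,0,0,0.0854],[0,0,0,0,0,0,0.0854],[0,0,0,0,0,0,0.0854]]'
python3 - <<'E'
from h import *
print(to([672,-49,77],.1))
save('wrist','w7'); save('scene','s7'); a=cv2.imread('pics/w7.png'); b=cv2.imread('pics/s7.png')[130:240,180:360]; cv2.imwrite('pics/v7.png',np.vstack([a[150:],cv2.resize(b,(512,313),interpolation=cv2.INTER_CUBIC)]))
E
```

```text
clock: 21.3
position: [479.3, 62.6, 214.7]
ee_rot: [0.742, -0.671, 0.0, -0.0]
contact_force: [0.4, -0.4, -0.2]
gripper_width: 85.4
grasp_force: 0.0
clock: 22.3
position: [671.3, -49.2, 163.2]
ee_rot: [0.741, -0.671, -0.001, 0.002]
contact_force: [0.4, 0.5, 0.0]
gripper_width: 85.6
grasp_force: 0.0
(array([-0.3, -1. , 86.2]), np.float64(-0.01), array([-0.004, -0.001, -1.   ]), array([671.3, -49.2, 163.2]), 22.3)
```

View pics/v7.png

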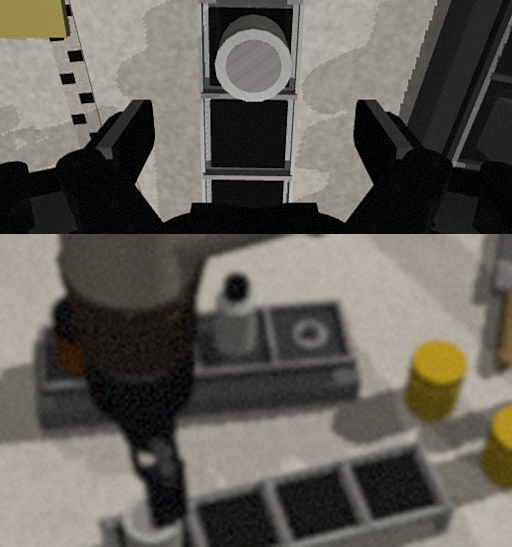

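The pot's lid is at (254,216 full-res), well centred. The bottle stands in its pocket. A grey ring has appeared in the tray's left-end pocket, at about (310,333) in the scene crop, and it wasn't there before. I'll inspect it.

```bash
python3 - <<'E'
from h import *
save('top','t7')
f=lambda n,r,c,s:cv2.resize(cv2.imread('pics/%s.png'%n)[r[0]:r[1],c[0]:c[1]],s,interpolation=cv2.INTER_CUBIC)
g=lambda im:np.clip(im*1.5,0,255).astype('uint8')
a=np.hstack([f('s3',(140,200),(240,320),(390,290)),f('s7',(140,200),(240,320),(390,290))])
b=np.hstack([f('t6',(190,250),(190,270),(390,290)),f('t7',(190,250),(190,270),(390,290))])
cv2.imwrite('pics/v8.png',g(np.vstack([a,b])))
E
```

```text
(no output)
```

View pics/v8.png

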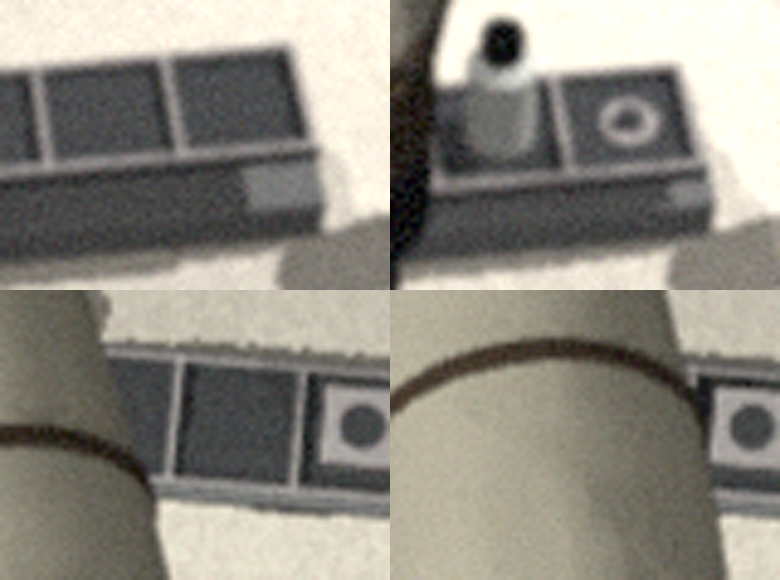

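A ring lies in the tray's left-end pocket. It must have been dropped in during the job, since it's absent in the earlier scene view. The pot can't stand flat on it, so I look closer from above.

```bash
python3 -m pendant '[[0,0,-0.04,0,0,5.36,0.0854],[0,0,0,0,0,5.36,0.0854],[-0.0238,0.0286,0,0,0,0,0.0854],[-0.0238,0.0286,0,0,0,0,0.0854],[-0.0238,0.0286,0,0,0,0,0.0854],[-0.0238,0.0286,0,0,0,0,0.0854],[-0.0238,0.0286,0,0,0,0,0.0854],[-0.0238,0.0286,0,0,0,0,0.0854],[-0.0238,0.0286,0,0,0,0,0.0854],[0,0,0.03,0,0,0,0.0854],[0,0,0,0,0,0,0.0854],[0,0,0,0,0,0,0.0854]]'
python3 - <<'E'
from h import *
print('ring from s7',[ray(load('s7'),(288.6,164.6),z).round(1).tolist() for z in (58,68)]); print(to([485.5,134,90],-.087))
save('wrist','w9')
E
```

```text
clock: 23.65
position: [487.6, 134.6, 175.8]
ee_rot: [-0.676, 0.737, -0.0, 0.001]
contact_force: [1.5, -0.3, 0.5]
gripper_width: 85.2
grasp_force: 0.0
ring from s7 [[[487.3, 135.4, 58.0]], [[495.1, 132.7, 68.0]]]
(array([ 0.8,  2.2, 85.8]), np.float64(0.05), array([ 0.002,  0.   , -1.   ]), array([487.6, 134.6, 175.8]), 23.6)
```

View pics/w9.png

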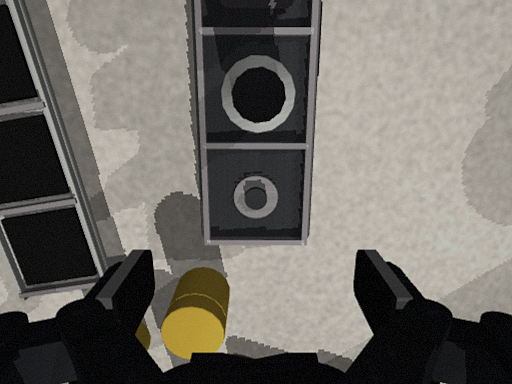

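The ring's centre is at (256,197) in pocket 4, which spans about (206–308, 150–240). It's roughly 31 mm across. I need its height, so I compare its offset from the pocket centre in both views.

```bash
python3 - <<'E'
from h import *
d=load('w9'); e=load('s7')
print('wrist',[ray(d,(256,197),z).round(1)[0].tolist() for z in (54,58,62,66,70)])
print('px scale mm/px', np.linalg.norm(ray(d,(256,197),62)-ray(d,(257,197),62)).round(2))
g=cv2.GaussianBlur(cv2.cvtColor(d['image'],cv2.COLOR_RGB2GRAY),(3,3),0)
for r in range(168,226,2): print(r,' '.join('%3d'%x for x in g[r,226:288:2]))
g=cv2.cvtColor(e['image'],cv2.COLOR_RGB2GRAY)
for r in range(150,178): print(r,' '.join('%3d'%x for x in g[r,272:306]))
E
```

```text
wrist [[487.1, 136.1, 54.0], [487.1, 134.8, 58.0], [487.0, 133.6, 62.0], [486.9, 132.3, 66.0], [486.8, 131.1, 70.0]]
px scale mm/px 0.71
168  47  48  48  49  48  49  47  47  48  49  48  48  49  49  49  50  49  48  46  47  47  49  50  48  48  47  49  50  49  50  50
170  46  47  47  48  46  47  47  48  48  48  47  50  49  50  47  48  47  47  48  47  49  48  49  46  49  48  50  48  50  49  52
172  47  48  47  48  47  49  48  46  47  36  37  35  38  41  33  31  32  29  42  49  50  49  49  46  49  48  51  51  50  49  51
174  46  47  48  48  48  47  46  46  46  28  34  37  42  43  44  48  45  43  45  45  47  45  50  48  50  47  51  50  51  48  51
176  47  47  48  48  46  48  46  44  47  30  34  56  76  91  96 100  96  83  57  42  38  40  50  48  50  50  47  48  49  49  52
178  48  47  49  47  48  50  40  33  35  62 106 125 132 134 134 133 127 126 128 115  85  52  34  42  48  48  50  50  48  49  51
180  46  47  48  47  47  46  44  46  89 119 104 102 102 102 101  98  80  87 132 132 131 112  57  44  48  49  49  49  50  49  51
182  47  47  47  46  36  31  33  94 129 124  75  73  71  72  73  73
[... 5968 characters left out ...]

173  43  30  36  65  82  77  61  57  56  55  59  63  65  60  67  66  70  67  78  79  79  76  81  74  86  87  94  88  89  96  94 104 112 132
174  44  41  45  67  90  88  80  72  68  79  72  79  76  85  85  94  97  96  92  96  91  95  88  89  87  94  91  84  91  85  84  80  89 118
175  68  62  65  79  90  99  86  79  88  81  87  84  79  88  88  92  88  86  87  82  81  81  71  69  71  71  67  62  56  54  59  57  71 113
176  80  74  74  78  80  80  82  78  73  80  72  75  73  69  66  73  64  58  59  53  56  50  47  55  51  40  47  44  49  50  50  51  71 109
177  66  67  67  60  60  61  60  53  51  47  51  53  49  45  40  39  46  41  40  41  34  35  38  31  38  50  57  65  69  67  71  63  79 111
```

Both views put the ring's top face about 2 mm above the pocket floor, so it's a thin washer about 31 mm across, centred in the pocket. I'll grip it with nearly closed fingers, pressing lightly against the soft tray floor, and lay it aside on free desk to the right of the tray.

```bash
python3 -m pendant '[[0,0.001,0.02,0,0,0,0.037],[0,0,0.03,0,0,0,0.037],[0,0,0.02,0,0,0,0.037],[0,0,0.01,0,0,0,0.037],[0,0,0.005,0,0,0,0.037],[0,0,0.004,0,0,0,0.037],[0,0,0.003,0,0,0,0.037],[0,0,0.003,0,0,0,0.037],[0,0,0.003,0,0,0,0.037],[0,0,0.003,0,0,0,0.037],[0,0,0.003,0,0,0,0.037],[0,0,0,0,0,0,0.037]]'
python3 -m pendant '[[0,0,0,0,0,0,0.035],[0,0,0,0,0,0,0.032],[0,0,0,0,0,0,0.026],[0,0,0,0,0,0,0.02],[0,0,0,0,0,0,0.02],[0,0,0,0,0,0,0.02],[0,0,0,0,0,0,0.02]]'
```

```text
clock: 24.9
position: [486.3, 134.6, 70.2]
ee_rot: [-0.676, 0.737, -0.0, 0.0]
contact_force: [1.0, 1.3, 1.5]
gripper_width: 37.0
grasp_force: 1.0
clock: 25.6
position: [486.1, 134.4, 70.3]
ee_rot: [-0.676, 0.737, -0.0, 0.0]
contact_force: [0.8, -0.1, 2.5]
gripper_width: 20.0
grasp_force: 1.1
```

```bash
python3 -m pendant '[[0,0,-0.004,0,0,0,0.02],[0,0,-0.005,0,0,0,0.02],[0,0,-0.005,0,0,0,0.02],[0,0,-0.01,0,0,0,0.02],[0,0,-0.02,0,0,0,0.02],[0,0,-0.03,0,0,0,0.02],[0,0,-0.031,0,0,0,0.06],[0,0,0,0,0,0,0.0854],[0,0,0,0,0,0,0.0854],[0,0,0,0,0,0,0.0854]]'
python3 - <<'E'
from h import *
d=save('wrist','w10'); print(arm.read_state()['position'].round(1))
a=np.clip(d['image'][130:330,120:390,::-1]*1.4,0,255).astype('uint8'); cv2.imwrite('pics/v10.png',cv2.resize(a,None,fx=2.9,fy=2.9,interpolation=cv2.INTER_CUBIC))
E
```

```text
clock: 26.6
position: [485.3, 134.0, 174.7]
ee_rot: [-0.676, 0.737, 0.0, -0.001]
contact_force: [0.3, -0.1, -0.3]
gripper_width: 76.7
grasp_force: 0.0
[485.3 134.  174.4]
```

View pics/v10.png

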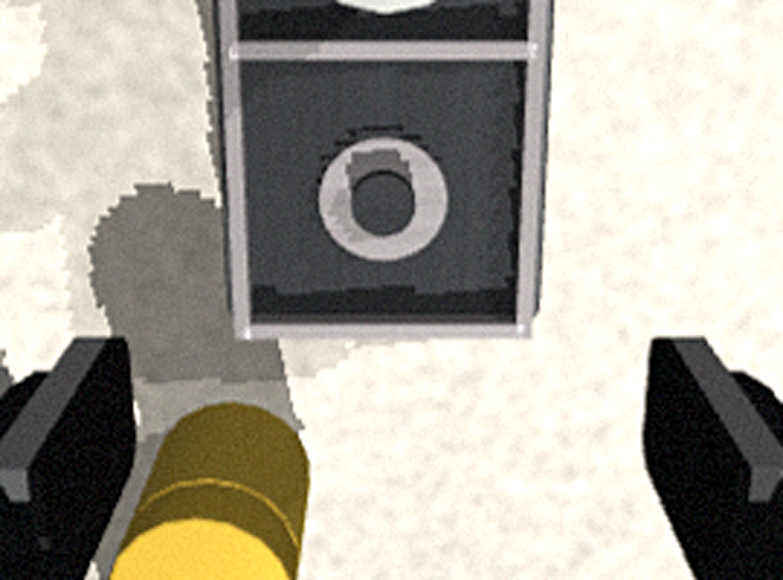

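```bash
python3 - <<'E'
from h import *
d=load('w10'); s=arm.read_state(); print(d['cx'],d['cy'])
p=ray(d,(384/2.9+120,199.5/2.9+130),57)[0]; q=ray(d,[(243/2.9+120,200/2.9+130),(527/2.9+120,200/2.9+130)],61); print('washer',p.round(1),'ribs',q.round(1).tolist(), q.mean(0).round(1)); print(to([p[0],p[1],90],-.087))
# last mask history: is anything ring-like in w4..w8 p0? tray edge rows for height
for n in ['w6','w7']:
    e=load(n); print(n,proj(e,[486,134,60]).round(0))
e=load('s3');print(proj(e,[486,134,60]).round(0))
E
```

```text
253.78259930820315 191.90941074663576
washer [487.  135.3  57. ] ribs [[521.3, 131.1, 61.0], [452.0, 137.2, 61.0]] [486.7 134.2  61. ]
(array([-1.5, -1.8, 84.4]), np.float64(0.0), array([-0.002, -0.001, -1.   ]), array([485.3, 134. , 174.4]), 26.6)
w6 [[447. 331.]]
w7 [[450. 427.]]
[[288. 164.]]
```

```bash
python3 -m pendant '[[-0.0015,-0.0015,0.02,0,0,0,0.034],[0,0,0.03,0,0,0,0.034],[0,0,0.02,0,0,0,0.034],[0,0,0.01,0,0,0,0.034],[0,0,0.004,0,0,0,0.034],[0,0,0.003,0,0,0,0.034],[0,0,0.003,0,0,0,0.034],[0,0,0.003,0,0,0,0.034],[0,0,0.003,0,0,0,0.034],[0,0,0.003,0,0,0,0.034],[0,0,0,0,0,0,0.034],[0,0,0,0,0,0,0.034]]'
python3 - <<'E'
from h import *
d=save('wrist','w11'); f=[]
for i in range(4): arm.get_image('top'); f.append(arm.read_state()['contact_force'][2])
print(np.round(f,1)); print(to([487,135.3,72],-.087))
a=np.clip(d['image'][150:384,130:380,::-1]*1.6,0,255).astype('uint8'); cv2.imwrite('pics/v11.png',cv2.resize(a,None,fx=2.5,fy=2.5,interpolation=cv2.INTER_CUBIC))
E
```

```text
clock: 27.85
position: [487.6, 135.8, 76.4]
ee_rot: [-0.676, 0.737, -0.0, -0.0]
contact_force: [-0.6, 0.3, 1.6]
gripper_width: 33.9
grasp_force: 0.4
[0.7 1.3 0.  0.3]
(array([0.5, 0.6, 4.4]), np.float64(0.02), array([ 0.,  0., -1.]), array([487.6, 135.8,  76.4]), 28.1)
```

View pics/v11.png

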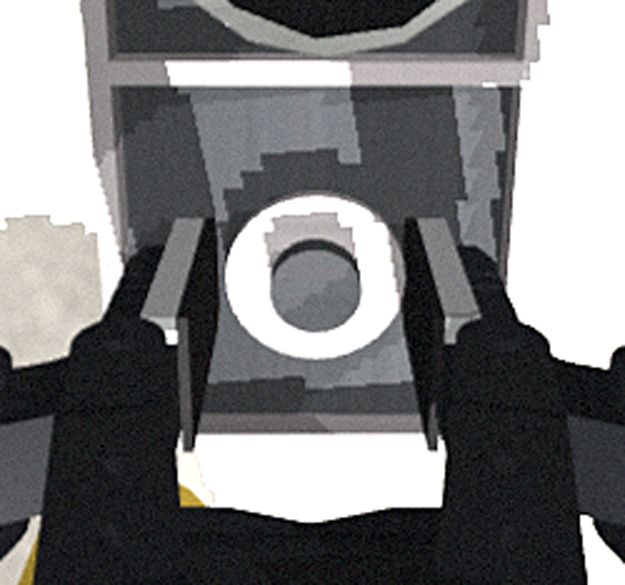

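The fingers straddle the ring inside the pocket (fingers at crop columns 217 and 405, ring centre (315,277)). I press down a little and close slowly.

```bash
for i in 1; do python3 -m pendant '[[0,0,0.003,0,0,0,0.034],[0,0,0.002,0,0,0,0.033],[0,0,0,0,0,0,0.032],[0,0,0,0,0,0,0.031]]'; python3 -m pendant '[[0,0,0,0,0,0,0.03],[0,0,0,0,0,0,0.029]]';python3 -m pendant '[[0,0,0,0,0,0,0.028],[0,0,0,0,0,0,0.027],[0,0,0,0,0,0,0.027]]'; done
```

```text
clock: 28.5
position: [487.8, 135.8, 71.3]
ee_rot: [-0.676, 0.737, -0.0, 0.0]
contact_force: [-0.5, 0.4, 2.4]
gripper_width: 31.2
grasp_force: 0.9
clock: 28.7
position: [487.8, 135.8, 71.4]
ee_rot: [-0.676, 0.737, -0.0, 0.0]
contact_force: [-0.9, -0.3, 0.7]
gripper_width: 28.8
grasp_force: 1.0
clock: 29.0
position: [487.7, 135.8, 71.4]
ee_rot: [-0.676, 0.737, -0.0, 0.0]
contact_force: [0.6, 0.5, 2.0]
gripper_width: 27.4
grasp_force: 1.0
```

```bash
python3 - <<'E'
from h import *
d=save('wrist','w12'); 
for n in ['w11','w12']:
    g=cv2.GaussianBlur(cv2.cvtColor(load(n)['image'],cv2.COLOR_RGB2GRAY),(3,3),0)
    print(n)
    for r in range(220,304,4): print(r,' '.join('%3d'%x for x in g[r,200:312:3]))
E
```

```text
w11
220  46  45  45  45  49  80  81  78  83  46  43  43  45  43  45  44  47  44  46  48  46  44  45  45  46  45  45  46  44  43  45  45  47  48  43  47  48  46
224  45  45  44  42  43  79  79  76  76  59  45  43  46  44  45  46  45  43  45  44  42  43  44  45  45  45  44  45  45  44  47  45  46  48  44  46  47  47
228  45  45  45  45  42  70  76  43  44  44  43  45  45  39  47  62  88 110 126 135 118 102  71  59  45  44  46  45  45  45  44  45  46  47  45  45  46  45
232  45  45  46  44  44  57  81  45  44  46  45  44  65 141 195 201 200 199 202 203 204 204 202 201 174  98  48  43  44  45  45  45  45  45  43  47  44  43
236  48  48  49  50  40  43  82  58  35  33  54 154 202 159 136 122 124 122 118 115 116 111 200 202 203 204 179  75  45  44  46  38  44  50  49  49  48  44
240  79  79  80  79  17  18  46  37  34  72 192 191 195 143 113 113 112 113 113 113 111 111 138 152 195 196 196 198 111  34  37   9  20  82  82  79  72  44
244  81  80  80  56  12  16  56  35  71 200 198 201 117 114 117 118 118 117 112 113 117 119 117 114 204 203 203 199 173  60  33  11  13  68  81  78  80  51
248 
[... 4759 characters left out ...]
  73  71  72  67 107 189 188 188 188  81   7  11  16  25  95  25  16  16  17
288  15  17  12  10  51  37  13   9  61  77 168 176 177 177 179 182 156 115  93  88 108 144 186 187 188 190 189 193 108   7   9  16  16  11  16  18  18  18
292  18  18  18  15  53  36  17   9  72  69  67 126 186 187 186 187 188 189 190 193 192 193 193 196 197 201 170  86  79  10   9  17  17  14  16  16  17  15
296  19  16  15  16  48  42  17  17  72  70  69  70  70  96 155 184 187 188 188 188 191 191 193 183 131  88  83  83  87  14  13  15  16  11  17  15  17  17
300  15  18  15  15  44  47  15  22  51  52  50  36  38  62  72  70  73  79  84  96  88  84  81  85  88  87  83  79  85  27  11  18  15  12  20  17  17  17
```

The ring is tilting up between the fingers rather than escaping, since its side wall now shows at the right. My close command stopped short each time, so closing fully should either jam it or clamp it on edge.

```bash
python3 -m pendant '[[0,0,0,0,0,0,0.022],[0,0,0,0,0,0,0.018],[0,0,0,0,0,0,0.014],[0,0,0,0,0,0,0.01]]'; python3 -m pendant '[[0,0,0,0,0,0,0.006],[0,0,0,0,0,0,0.002],[0,0,0,0,0,0,0],[0,0,0,0,0,0,0],[0,0,0,0,0,0,0]]'
```

```text
clock: 29.45
position: [487.7, 135.8, 71.3]
ee_rot: [-0.676, 0.737, -0.0, 0.0]
contact_force: [1.4, -0.3, 2.1]
gripper_width: 10.3
grasp_force: 1.0
clock: 29.95
position: [487.6, 135.8, 71.3]
ee_rot: [-0.676, 0.737, 0.0, -0.0]
contact_force: [-0.9, -0.1, 2.4]
gripper_width: 0.2
grasp_force: 1.0
```

```bash
python3 -m pendant '[[0,0,-0.004,0,0,0,0],[0,0,-0.005,0,0,0,0],[0,0,-0.005,0,0,0,0],[0,0,-0.01,0,0,0,0],[0,0,-0.02,0,0,0,0],[0,0,-0.03,0,0,0,0],[0,0,-0.031,0,0,0,0],[0,0,0,0,0,0,0],[0,0,0,0,0,0,0]]'
python3 - <<'E'
from h import *
d=save('wrist','w13'); s=save('scene','s13'); print(arm.read_state()['position'].round(1))
for n in ['w9','w10','w13']:
    e=load(n); g=cv2.cvtColor(e['image'],cv2.COLOR_RGB2GRAY); m=np.zeros_like(g); m[160:228,215:300]=(cv2.GaussianBlur(g,(3,3),0)[160:228,215:300]>66)*255
    k,l,st,c=cv2.connectedComponentsWithStats(m); 
    for i in range(1,k):
        if st[i,4]>100: print(n,st[i],ray(e,(st[i,0]+st[i,2]/2-.5,st[i,1]+st[i,3]/2-.5),58)[0].round(1))
g=cv2.GaussianBlur(cv2.cvtColor(d['image'],cv2.COLOR_RGB2GRAY),(3,3),0)
for r in range(166,230,3): print(r,' '.join('%3d'%x for x in g[r,222:296:2]))
E
```

```text
clock: 30.85
position: [487.6, 135.9, 177.5]
ee_rot: [-0.676, 0.737, 0.0, 0.001]
contact_force: [-0.7, 0.4, -0.9]
gripper_width: -0.2
grasp_force: 0.0
[486.9 135.4 175.7]
w9 [ 233  176   46   43 1120] [487.4 134.8  58. ]
w10 [ 230  177   45   44 1132] [487.3 134.7  58. ]
w13 [ 233  173   46   43 1154] [487.3 134.5  58. ]
166  51  54  52  51  52  51  52  54  54  53  53  53  51  54  55  55  55  55  55  55  53  52  53  56  54  54  54  55  53  54  57  54  56  57  53  53  46
169  53  55  52  53  52  52  52  55  52  50  55  51  52  44  41  40  40  42  42  33  46  53  54  53  55  54  53  54  57  56  56  55  57  56  54  54  51
172  52  53  51  53  53  52  53  52  53  53  53  34  45  50  51  57  56  59  58  50  39  39  40  50  54  53  53  53  55  55  56  54  57  54  54  54  51
175  52  55  51  52  52  51  53  53  46  32  32  49  96 122 139 142 143 143 144 142 130 108  71  52  51  52  54  55  54  55  56  53  57  55  55  53  49
178  52  53  52  53  53  53  52  52  46  51 113 140 113 112 108  88  87  89  86  97 145 144 145 132  76  52  55  55  57  54  54  57  56  57  54  52  51
181  52  53  52  
[... 1866 characters left out ...]
  53  50  51  51  51  51  52  53  56  55  51  53  55  56  56  55  52  57  56  55  54  49  49
220  52  54  55  52  54  54  54  54  53  52  54  54  55  53  55  53  54  53  52  55  55  54  55  55  53  54  54  55  56  57  56  56  55  55  55  51  49
223  51  54  54  52  53  53  52  52  55  53  56  55  56  56  55  53  52  52  51  53  51  40  51  57  54  54  57  57  55  55  54  57  57  58  56  54  49
226  51  53  44  40  40  40  42  41  33  29  31  32  32  32  33  29  30  29  29  28  30  30  40  52  53  46  43  42  42  41  40  40  32  32  31  26  26
229  29  30  30  31  29  29  30  30  31  30  28  30  30  29  31  30  30  32  31  31  28  32  30  30  29  31  31  32  31  31  31  32  31  30  29  26  24
```

The ring hasn't shifted at all. The fingers closed right through its position level with the pocket floor (tips 46.3 mm, floor about 46.5 ± 1.5 mm by the spring force). So it's at most a couple of millimetres thick and centred in the pocket. The pot would stand flat on it and inside the 4 mm tolerance, so I leave the ring alone and fetch the pot.

```bash
python3 -m pendant '[[0,0,-0.035,0,0,-5.36,0.0854],[0,0,0,0,0,-5.36,0.0854],[0.0288,-0.0237,0,0,0,0,0.0854],[0.0288,-0.0237,0,0,0,0,0.0854],[0.0288,-0.0237,0,0,0,0,0.0854],[0.0288,-0.0237,0,0,0,0,0.0854],[0.0288,-0.0237,0,0,0,0,0.0854],[0.0288,-0.0237,0,0,0,0,0.0854],[0.0288,-0.0237,0,0,0,0,0.0854],[0,0,0.045,0,0,0,0.0854],[0,0,0,0,0,0,0.0854],[0,0,0,0,0,0,0.0854]]'
python3 - <<'E'
from h import *
p=ray(load('w7'),(254,216),86)[0]; print('pot',p.round(1)); print(to([p[0],p[1],78],.1))
d=save('wrist','w14'); g=cv2.cvtColor(d['image'],cv2.COLOR_RGB2GRAY)
c=cv2.HoughCircles(cv2.GaussianBlur(g[150:280,190:320],(3,3),0),cv2.HOUGH_GRADIENT,1,60,param1=80,param2=12,minRadius=28,maxRadius=50); u,v,r=c[0,0]; print(u+190,v+150,r,ray(d,(u+190,v+150),86).round(1))
E
```

```text
clock: 32.15
position: [671.8, -48.3, 164.5]
ee_rot: [0.742, -0.671, -0.001, 0.002]
contact_force: [1.0, 0.4, 0.7]
gripper_width: 85.4
grasp_force: 0.0
pot [671.6 -50.   86. ]
(array([ 1.5, -0.1, 86.5]), np.float64(0.05), array([-0.005, -0.001, -1.   ]), array([671.8, -48.3, 164.5]), 32.1)
254.5 216.5 39.4 [[671.6 -48.3  86. ]]
```

```bash
python3 -m pendant '[[0.001,0,0.03,0,0,0,0.0854],[0,0,0.03,0,0,0,0.0854],[0,0,0.016,0,0,0,0.0854],[0,0,0.01,0,0,0,0.0854],[0,0,0,0,0,0,0.0854],[0,0,0,0,0,0,0.05],[0,0,0,0,0,0,0.042],[0,0,0,0,0,0,0.042],[0,0,0,0,0,0,0.042],[0,0,0,0,0,0,0.042],[0,0,0,0,0,0,0.042],[0,0,0,0,0,0,0.042]]'
python3 -m pendant '[[0,0,0,0,0,0,0.042]]'
```

```text
clock: 33.4
position: [674.1, -49.1, 82.2]
ee_rot: [0.742, -0.67, 0.001, -0.001]
contact_force: [-0.9, 0.7, 6.0]
gripper_width: 46.5
grasp_force: 62.3
clock: 33.5
position: [674.1, -49.1, 82.2]
ee_rot: [0.742, -0.671, 0.001, -0.001]
contact_force: [-0.6, 0.5, 5.0]
gripper_width: 46.2
grasp_force: 62.3
```

```bash
python3 -m pendant '[[0,0,-0.01,0,0,0,0.042],[0,0,-0.02,0,0,0,0.042],[0,0,-0.03,0,0,0,0.042],[0,0,-0.03,0,0,0,0.042],[0,0,-0.03,0,0,0,0.042],[0,0,0,0,0,5.36,0.042],[0,0,0,0,0,5.36,0.042],[0,0,0,0,0,0,0.042]]'; python3 -m pendant '[[-0.0138,0.0166,0,0,0,0,0.042],[-0.0238,0.0288,0,0,0,0,0.042],[-0.0238,0.0288,0,0,0,0,0.042],[-0.0238,0.0288,0,0,0,0,0.042],[-0.0238,0.0288,0,0,0,0,0.042],[-0.0238,0.0288,0,0,0,0,0.042],[-0.0238,0.0288,0,0,0,0,0.042],[-0.01,0.0122,0,0,0,0,0.042],[0,0,0,0,0,0,0.042],[0,0,0,0,0,0,0.042]]'
python3 -c "
from h import *
print(to([486.7,134.2,94],-.087))"
```

```text
clock: 34.3
position: [672.6, -49.3, 200.4]
ee_rot: [-0.676, 0.737, 0.0, -0.0]
contact_force: [0.8, 0.3, -1.0]
gripper_width: 46.6
grasp_force: 61.6
clock: 35.3
position: [486.7, 134.3, 200.5]
ee_rot: [-0.677, 0.736, -0.0, 0.0]
contact_force: [0.4, -0.7, -0.5]
gripper_width: 46.7
grasp_force: 61.7
(array([ 1.000e-01, -0.000e+00,  1.065e+02]), np.float64(0.14), array([ 0., -0., -1.]), array([486.7, 134.3, 200.5]), 35.3)
```

```bash
python3 -m pendant '[[0,0,0.02,0,0,0,0.042],[0,0,0.035,0,0,0,0.042],[0,0,0.03,0,0,0,0.042],[0,0,0.012,0,0,0,0.042],[0,0,0.003,0,0,0,0.042],[0,0,0.002,0,0,0,0.042],[0,0,0.002,0,0,0,0.042],[0,0,0.002,0,0,0,0.042],[0,0,0.002,0,0,0,0.042],[0,0,0.001,0,0,0,0.042],[0,0,0,0,0,0,0.042],[0,0,0,0,0,0,0.042]]'
python3 - <<'E'
from h import *
f=[]
for i in range(8): arm.get_image('top'); f.append(arm.read_state()['contact_force'][2])
print(np.mean(f).round(2),arm.read_state()['position'].round(1))
E
```

```text
clock: 36.5
position: [486.7, 134.4, 91.5]
ee_rot: [-0.676, 0.737, -0.0, 0.0]
contact_force: [0.3, 0.3, -0.3]
gripper_width: 46.6
grasp_force: 61.9
-0.56 [486.6 134.3  91.4]
```

```bash
python3 -m pendant '[[0,0,0.0015,0,0,0,0.042],[0,0,0,0,0,0,0.042],[0,0,0,0,0,0,0.042],[0,0,0,0,0,0,0.052],[0,0,0,0,0,0,0.062],[0,0,0,0,0,0,0.072],[0,0,0,0,0,0,0.0854],[0,0,0,0,0,0,0.0854],[0,0,-0.02,0,0,0,0.0854],[0,0,-0.045,0,0,0,0.0854],[0,0,-0.045,0,0,0,0.0854],[0,0,0,0,0,0,0.0854]]'
python3 -m pendant '[[0.03,0.02,-0.02,0,0,0,0.0854],[0.03,0.02,-0.02,0,0,0,0.0854],[0.03,0.02,-0.02,0,0,0,0.0854],[0,0,-0.02,0,0,0,0.0854],[0,0,0,0,0,0,0.0854],[0,0,0,0,0,0,0.0854]]'
python3 - <<'E'
from h import *
d=save('wrist','w15'); save('scene','s15'); save('top','t15'); print(arm.read_state()['position'].round(1))
P={'pot':([486.7,134.2],90+4),'bottle':([480,62.5],136),'tin':([474,-9.4],110),'jar':([468.3,-81.8],116)}
for n in ['w15','s15','t15']:
    e=load(n); print(n,{k:proj(e,[*v[0],v[1]])[0].round(0).tolist() for k,v in P.items()})
E
```

```text
clock: 38.1
position: [490.1, 135.9, 206.4]
ee_rot: [-0.676, 0.737, -0.002, 0.007]
contact_force: [0.6, 0.6, -0.2]
gripper_width: 85.2
grasp_force: 0.0
clock: 38.7
position: [418.9, 49.9, 279.6]
ee_rot: [-0.676, 0.737, 0.0, 0.0]
contact_force: [0.3, 0.4, -0.2]
gripper_width: 85.5
grasp_force: 0.0
[418.7  49.9 278.5]
w15 {'pot': [194.0, 263.0], 'bottle': [181.0, 208.0], 'tin': [182.0, 115.0], 'jar': [173.0, 16.0]}
s15 {'pot': [289.0, 156.0], 'bottle': [262.0, 147.0], 'tin': [234.0, 157.0], 'jar': [206.0, 158.0]}
t15 {'pot': [212.0, 214.0], 'bottle': [237.0, 215.0], 'tin': [264.0, 218.0], 'jar': [292.0, 220.0]}
```

```bash
python3 - <<'E'
from h import *
def ell(n,c,h,f,name,z):
    e=load(n); g=cv2.GaussianBlur(cv2.cvtColor(e['image'],cv2.COLOR_RGB2GRAY),(3,3),0)
    x0,y0=int(c[0]-h),max(0,int(c[1]-h)); roi=g[y0:int(c[1]+h),x0:int(c[0]+h)]; m=f(roi).astype('uint8')*255
    cs=[k for k in cv2.findContours(m,0,2)[0] if len(k)>8]; k=max(cs,key=cv2.contourArea); E=cv2.fitEllipse(cv2.convexHull(k))
    uv=(E[0][0]+x0,E[0][1]+y0); print(n,name,np.round(uv,1),np.round(E[1],1),round(E[2]),'->',ray(e,uv,z)[0].round(1))
ell('w15',(194,263),50,lambda r:r>110,'pot',94); ell('w15',(181,208),24,lambda r:r<45,'bottle cap',136); ell('w15',(173,16),34,lambda r:r<45,'jar',116); ell('w15',(182,115),15,lambda r:r<90,'tin circle',110)
e=load('w15'); g=cv2.GaussianBlur(cv2.cvtColor(e['image'],cv2.COLOR_RGB2GRAY),(3,3),0)
for r in range(215,330,5): print(r,' '.join('%3d'%x for x in g[r,130:262:4]))
e=load('s15'); g=cv2.cvtColor(e['image'],cv2.COLOR_RGB2GRAY); print()
for r in range(138,182,2): print(r,' '.join('%3d'%x for x in g[r,262:310:2]))
E
```

```text
w15 pot [222.5 265.5] [ 99.8 112.8] 41 -> [458.6 139.3  94. ]
w15 bottle cap [184.  212.7] [42.9 43.9] 14 -> [478.1  66.5 136. ]
w15 jar [177.2  21.4] [71.1 82.3] 159 -> [466.  -77.7 116. ]
w15 tin circle [181.8 114.4] [31.1 32.9] 141 -> [473.8  -9.8 110. ]
215 140 133 135 140 132 135 135 138 105  89  19  11  10  14  14  12  74 150  72  65  62 115 113 114 115 134  75  82 129 164 166 158 158
220 139 138 140 143 137 138 138 144 118  57  25  18  13  12  14  27  26  21  24  23  25  24  44  43  36  93  76  79 128 167 162 155 161
225 136 137 140 145 140 139 138 141 126  67  41  23  23  24  25  28  43  56  48  39  23  23  42  44  37  88  76  83 124 163 163 165 158
230 137 138 140 139 138 145 135 132 137  91  40  29  23  21  54  60  61  64  64  64  66  43  38  43  39  88  71  81 119 154 157 157 157
235 140 142 139 139 142 142 133 137 131 101  40  39  18  54  59  63  65  65  67  65  65  64  55  43  37  87  74  83 121 162 164 162 163
240 140 135 141 105  75  71  72  67  93 106  38  35  49  53  57  84  83  64  59  61  66  64  64  42  37  84  72  83 113 155 158 168 158
245 153 134  81  71  75  7
[... 3786 characters left out ...]

168  67  65  76  76  30  32  51  48  26  51  74  72  70  71  68  74  84  85  45  33  91 135 158 164
170  65  73  78  55  25  15  45  54  29  37  68  69  71  72  71  73  76  60  37  30  79 115 147 159
172  60  69  58  33  25  24  36  45  34  21  40  46  60  65  68  62  52  44  43  27  71 111 141 139
174  46  37  26  20   9  25  23  57  38  35  39  50  55  58  64  63  65  75  74  72  82  94 124 141
176  56  57  49  50  58  60  61  85  78  71  78  77  82  80  71  64  63  59  56  49  49  68 129 142
178  77  82  70  70  66  60  59  61  53  46  44  36  40  38  38  36  30  22  41  57  69  73 118 141
180  42  40  38  34  35  27  29  39  44  39  38  43  47  44  41  41  39  42  50  69  77  79 109 142
```

```bash
python3 - <<'E'
from h import *
from scipy.optimize import least_squares
def tri(a,b): return least_squares(lambda p:np.r_[proj(load('w15'),p)[0]-a,proj(load('s15'),p)[0]-b],[480,50,90]).x.round(1)
def cen(n,box,lo,hi):
    g=cv2.GaussianBlur(cv2.cvtColor(load(n)['image'],cv2.COLOR_RGB2GRAY),(3,3),0); x,y,w,h=box
    m=((g[y:y+h,x:x+w]>=lo)&(g[y:y+h,x:x+w]<=hi)).astype('uint8'); k,l,s,c=cv2.connectedComponentsWithStats(m); i=1+np.argmax(s[1:,4]); print(n,s[i]); return c[i]+[x,y]
# inner flat disc of pot lid, tin disc
pw=cen('w15',(172,244,44,36),104,124); ps=cen('s15',(280,149,20,15),105,122); print('pot',pw,ps,tri(pw,ps))
tw=cen('w15',(164,97,36,36),0,88); ts=cen('s15',(226,148,17,17),0,88); print('tin',tw,ts,tri(tw,ts))
E
```

```text
w15 [  5   3  34  31 821]
s15 [ 4  4 11  7 66]
pot [193.35809988 261.85627284] [289.21212121 156.06060606] [487.1 133.6  92.7]
w15 [  2   2  32  32 820]
s15 [ 4  5 10  8 61]
tin [181.76829268 114.41585366] [234.42622951 156.63934426] [473.9  -9.7 109.9]
```

The triangulated lid heights (pot 92.7, tin 109.9 mm) both put the floor at about 51–52 mm, so the pot stands on the pocket floor, centred within 1 mm. Handing in.

```bash
python3 -c "
from bench import arm
print(arm.job_done())"
```

```text
the job is handed in; nothing more can be done
None
```

I moved all four containers into their mirrored tray pockets and handed the job in at about 39 s; the hand-in gave no verdict, and a thin ring that appeared mid-job in the left-end pocket, which I couldn't grip, was left under the pot, which measured level with the pocket floor.

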